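Close up the tool case

ROBOT

A 6-joint arm with a two-finger parallel gripper is mounted at the origin on the work surface. World frame = base frame: x ahead of the robot, y to its left, z up, the work surface at z = 0. Lengths are in m, angles in degrees, forces in N, time in s.
With the tool pointing down it reaches from about 0.3 to 0.85 m from the base axis. Payload 5.4 kg.
Tool frame: the origin (TCP) lies between the finger pads; the fingertips stand 19 mm ahead of it and the grasp point (between the pads) is the TCP; z points along the fingers, y is the line along which they close (so a half turn about z gives the same grasp; the last joint's range is limited). The gripper opens to 85 mm and grips with 20 to 120 N. Pads are 22 mm wide; open, the fingers measure 114 mm over their backs; the gripper's body (76 mm by 85 mm) begins 54 mm behind the grasp point. The pads swing forward as they close: fully open they stand 13 mm farther back than shut.
Start: joints at [60.384, 9.076, 91.501, -0, 79.423, -12.038], TCP at [0.174, 0.548, 0.25] pointing down, gripper open.
Joint ranges: [-166.64, 166.64], [-54.1, 131.32], [10.49, 154.53], [-73.88, 253.88], [9.74, 151.15], [-171.62, 171.62]. Speed limits (degrees/s): [147.25, 147.25, 180, 180, 180, 180].

INTERFACE

Orientations are given as a 3x3 rotation matrix whose columns are the frame's x, y, z axes.
In Python, from station import arm, optics gives the robot as it stands.
- The arm moves only by the tool play_rows, never from a script. Its argument "steps" is a list of rows, each a list of 3 entries, a list of its own where there are three numbers: the shift along the tool's x, y, z in mm, then the turn about the tool's z in degrees, then the finger opening in mm, from 0 to 85.4. In form: [[[dx, dy, dz], spin, grip], ...]. A call has exactly 5 rows; each row is the pose to reach, as a shift and turn from the pose commanded when the call began, along the tool's axes at that moment; what a row does not reach only later rows make up. A row lasts 1/12 s, in which the tool goes at most 41.7 mm and 7.16 degrees, less where a joint would pass 70% of its speed; a pose out of reach is approached as far as the arm can. A call with a gripper value outside its range is refused whole. The fingers move at their own pace and stop on an object; "newtons" is the grip in N (left out, the last holds). Time passes only in rows, so rows that repeat a pose let the fingers close, or fill a call up. It gives the time, the measured TCP pose, the force, the opening and the grip force at its end, in the units of the state.
- arm.read_state(): the state, without advancing time (a new reading comes with each control period).
- optics.get_image(name): name is "scene" or "top" or "wrist"; returns a dict with "pixels" (480x640x3 uint8, blue, green, red), "K" (3x3 intrinsics, pixels), "rvec" (rotation vector, rad) and "tvec" (3), from world to camera coordinates, as OpenCV has them. Camera axes: x right, y down, z forward; pixel columns grow to the right and rows downward; lengths in m; the calibration is good to about 2 mm. A picture is of the moment at which its call begins. There is no depth.
- arm.hand_in(): hands the job in; it is judged then, once.
Trained networks look in a picture, given as the dict that the camera call returned (one of the last four; its "shot" number tells which), for a name from the list of things; names that differ only in an ending like _2 or _b are one class to them, and where a whole thing is asked for, a point or a joint stands for the part that bears it (a point fixed in the world has none). Each returns a list of dicts, best first, with "confidence" (0 to 1); they miss things now and then, are a little off and sometimes report something else, mostly with a low value. They report only what shows in the picture. A call takes as long as a camera call.
- optics.look_for(picture, query): "at" ([x, y, z] in m, in the coordinates of the camera as it stood for that picture, good to about 4 mm: the middle of the surface that is visible of it).
- optics.pinpoint(picture, query): "at" ([x, y, z] in m, in the coordinates of the camera as it stood for that picture, good to about 4 mm: a listed point, or the origin of a listed thing).
The state is a dict: "t": time; "joint_pos": joint angles; "qvel": joint speeds; "joint_torque": joint torques, N m; "eef_pos": TCP position; "tcp_rot": TCP orientation; "wrist_force": force on the tool from outside, world axes, zero at the start; "ft_torque": the same for the moment, N m; "gripper_width": finger opening in m; "grasp_force": force on a finger pad.
Only numpy, scipy, OpenCV 4.12 (cv2) and the standard library are available. Lean on these libraries where they do the work, as an engineer would, in place of code of your own. Each camera call takes 0.05 s, during which the arm holds its last target. There are 200 camera calls.

TASK

Close up the tool case with your fingertips: first push the upright steel panel down flat into the case, and only when it lies flat push the open lid over and fully shut on top of it. Push both from their outer faces, without gripping them and without slamming them. Do not pick up or shift any of the tools and containers standing around.

Things in the scene. Friction and masses are not known exactly. Their poses are not given: they have to be found in the camera images.
- case: Grey sheet-steel tool case, 300 (x) x 200 (y) x 75 mm (z), 4 mm walls, open on top, fixed. Origin: centre of its underside on the bench; x along its long side, y towards the side where the lid is hinged, z up. The open lid stands at the +y side, the steel panel stands just inside the -y wall. Both hinge lines are parallel to x.
- flap (a joint): Angle (rad) of the inner steel panel, 240 (along x) x 140 x 5 mm. Hinge line at y = -85, z = 56 mm in the case's frame. 0 = flat, reaching to +y, its upper face 60 mm above the bench (15 mm below the rim); pi/2 = upright. Stops at 0 and 1.85, starts at 1.4 to 1.75. Stiff hinge: stays where it is left, takes about 2 to 4 N near its free edge to move.
- flap_edge (a point): Middle of the panel's free edge, 140 mm from its hinge line, on its outer face (towards -y while it stands, on top when flat). The inner face has felt and clipped spanners up to 13 mm proud; fingers do not belong on that side.
- lid (a joint): Angle (rad) of the lid, a grey steel plate 308 (along x) x 207 x 5 mm with a 14 mm skirt. Hinge line at y = +100, z = 75 mm in the case's frame. 0 = shut, reaching to -y, its upper face 80 mm above the bench; pi/2 = upright, more = leaning out to +y. Stops at 0 and 2.0, starts at 1.65 to 1.9. Stiff hinge: stays where it is left, takes about 2 to 7 N near its free edge to move.
- lid_edge (a point): Middle of the lid's free edge, 206 mm from its hinge line, on its outer face (towards +y while it stands, on top when shut; two ribs there are 2 mm proud). The inner face has a black rubber liner; fingers do not belong on that side.
- tin: Bystander: open steel tin, 84 mm across, 95 mm tall. Leave it alone.
- bearing: Bystander: steel ring, 60 mm across, 18 mm tall. Leave it alone.
- wrench: Bystander: steel spanner lying flat. Leave it alone.
- hammer: Bystander: hammer lying flat. Leave it alone.
- jar: Bystander: closed glass jar, 68 mm across, 90 mm tall. Leave it alone.
- oil: Bystander: grey plastic bottle, 60 mm across, 170 mm tall. Leave it alone.
- carton: Bystander: small cardboard box, 70 x 100 x 50 mm. Leave it alone.

How it is judged:
By the outcome, as a careful person would: the job done as asked, in the order asked, and still so for the second after the job is handed in, with the robot touching nothing.
It also fails if it takes over 58 s, if anything falls off the work surface, if the arm or the gripper's body presses on something with over 40 N, if the wrist force passes 120 N, or if a joint passes its speed limit or range.

## Working session

There is one attempt and no reset: what is moved stays moved. The work goes in short steps, Python scripts to look and compute and a tool call to move; the robot and the scene stay as the last step left them, time stands still between calls to the robot, and variables do not carry over. Pictures are saved under pics/ and viewed, at most 10 in all, crops included, and the job is handed in when it is done.

Besides the shell and the picture viewer there is one more tool, called after "Emit:" in YAML: its name, and indented under it one key for each argument. play_rows: Moves the arm, as the interface text tells. Its arguments: {"type":"object","properties":{"steps":{"type":"array"},"newtons":{"type":"number"}},"required":["steps"]}

```bash
mkdir -p pics; cat > h.py <<'E'
import numpy as np, cv2
from station import arm, optics
def pose(p):
    R=cv2.Rodrigues(np.array(p["rvec"],float))[0]; return R,np.array(p["tvec"],float).ravel()
def w(p,a):
    R,t=pose(p); return R.T@(np.array(a)-t)
def find(p,q,f="pinpoint",n=1):
    return [(np.round(w(p,d["at"]),3).tolist(),round(d["confidence"],2)) for d in getattr(optics,f)(p,q)[:n]]
E
python3 - <<'E'
from h import *
s=arm.read_state();print(s["t"],s["eef_pos"],np.round(s["tcp_rot"],3).tolist(),s["gripper_width"])
for c in ["scene","top"]:
    p=optics.get_image(c);cv2.imwrite(f"pics/{c}0.png",p["pixels"])
    print(c,w(p,[0,0,0]))
    for q in ["case","flap_edge","lid_edge","tin","bearing","wrench","hammer","jar","oil","carton"]:
        print(q,find(p,q))
    for q in ["flap","lid"]: print(q,find(p,q,"look_for"))
print(arm.read_state()["t"])
E
```

```text
0.0 [0.17338497 0.54764599 0.24931646] [[-0.953, 0.302, -0.001], [0.302, 0.953, -0.002], [0.0, -0.002, -1.0]] 0.08559016545335892
scene [1.63198857 0.09376693 0.94699101]
case [([0.588, -0.035, -0.003], 0.66)]
flap_edge [([0.585, -0.122, 0.194], 0.89)]
lid_edge [([0.588, 0.128, 0.272], 0.71)]
tin [([0.769, -0.046, -0.0], 0.62)]
bearing [([0.585, -0.196, 0.002], 0.7)]
wrench [([0.769, -0.044, -0.0], 0.94)]
hammer [([0.555, -0.387, -0.0], 0.76)]
jar [([0.55, -0.476, -0.001], 0.96)]
oil []
carton [([0.436, 0.336, -0.003], 0.77)]
flap [([0.622, -0.118, 0.151], 0.77)]
lid []
top [ 0.44324056 -0.00953713  1.30051676]
case [([0.587, -0.036, 0.0], 0.79)]
flap_edge [([0.585, -0.121, 0.195], 0.7)]
lid_edge [([0.593, 0.129, 0.27], 0.69)]
tin [([0.589, 0.186, -0.001], 0.65)]
bearing [([0.582, -0.197, -0.002], 0.61)]
wrench [([0.768, -0.045, 0.005], 0.74)]
hammer [([0.554, -0.383, 0.0], 0.6)]
jar [([0.556, -0.479, -0.001], 0.82)]
oil [([0.602, 0.467, -0.004], 0.77)]
carton [([0.439, 0.33, -0.001], 0.6)]
flap [([0.585, -0.114, 0.182], 0.83)]
lid [([0.59, 0.104, 0.199], 0.95)]
1.3
```

View pics/top0.png

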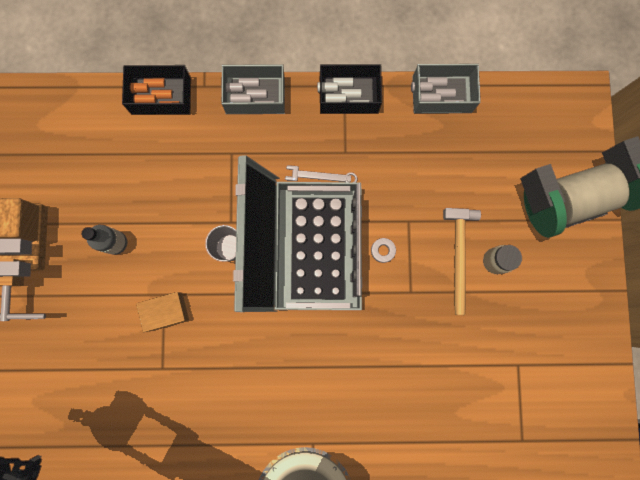

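View pics/scene0.png

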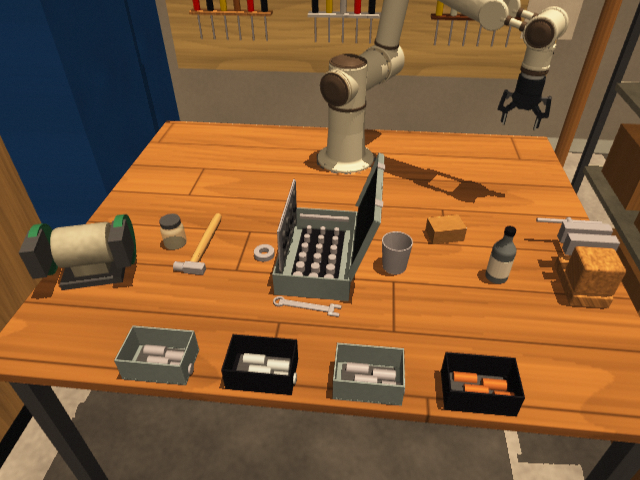

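The pictures agree with the networks. In the top view the case spans about px (281–361, 183–310), with the lid leaning left at px 240, the tin behind it at (222, 243) and the bearing at (384, 250). The panel is roughly upright, at about 1.57 rad, and the lid is at about 1.89 rad. I'll lift, turn and go over to the panel's outer side.

Emit:
play_rows:
  steps:
    - [[0,0,-40],7,0]
    - [[0,0,-80],14,0]
    - [[0,0,-115],21,0]
    - [[-25,-23,-115],28,0]
    - [[-55,-50,-115],35,0]
  newtons: 40

```text
t: 1.72
eef_pos: [0.2111, 0.4852, 0.3687]
tcp_rot: [[-0.606, 0.796, 0.004], [0.796, 0.606, 0.006], [0.002, 0.006, -1.0]]
wrist_force: [1.3, -1.2, -0.7]
gripper_width: 0.0255
grasp_force: 0.0
```

Emit:
play_rows:
  steps:
    - [[-38,-5,0],7,0]
    - [[-76,-10,0],14,0]
    - [[-114,-15,0],21,0]
    - [[-152,-20,0],28,0]
    - [[-190,-25,0],37.4,0]

```text
t: 2.13
eef_pos: [0.307, 0.3162, 0.3655]
tcp_rot: [[-0.034, 0.999, 0.001], [0.999, 0.034, 0.0], [0.0, 0.001, -1.0]]
wrist_force: [2.1, 0.3, 0.8]
gripper_width: 0.0004
grasp_force: 0.0
```

Emit:
play_rows:
  steps:
    - [[-34,20,0],2,0]
    - [[-68,40,0],2,0]
    - [[-102,60,0],2,0]
    - [[-136,80,0],2,0]
    - [[-170,100,0],2,0]

```text
t: 2.55
eef_pos: [0.4139, 0.15, 0.3656]
tcp_rot: [[-0.004, 1.0, 0.001], [1.0, 0.004, 0.0], [0.0, 0.001, -1.0]]
wrist_force: [2.2, 1.0, 0.8]
gripper_width: 0.0002
grasp_force: 0.0
```

Emit:
play_rows:
  steps:
    - [[-34,20,0],0,0]
    - [[-68,40,0],0,0]
    - [[-102,60,0],0,0]
    - [[-136,80,0],0,0]
    - [[-170,100,0],0,0]

```text
t: 2.97
eef_pos: [0.5147, -0.0197, 0.3654]
tcp_rot: [[-0.004, 1.0, 0.001], [1.0, 0.004, -0.0], [-0.0, 0.001, -1.0]]
wrist_force: [1.4, 1.3, 0.9]
gripper_width: 0.0
grasp_force: 0.0
```

Emit:
play_rows:
  steps:
    - [[-35,18,0],0,0]
    - [[-70,35,0],0,0]
    - [[-105,52,0],0,0]
    - [[-140,70,0],0,0]
    - [[-152,75,10],0,0]

```text
t: 3.38
eef_pos: [0.5913, -0.1744, 0.3562]
tcp_rot: [[-0.001, 1.0, 0.003], [1.0, 0.001, -0.003], [-0.003, 0.003, -1.0]]
wrist_force: [0.2, -0.3, 0.9]
gripper_width: -0.0004
grasp_force: 0.0
```

```bash
python3 - <<'E'
from h import *
p=optics.get_image("wrist");cv2.imwrite("pics/w1.png",p["pixels"])
for q in ["case","flap_edge","bearing","lid_edge"]: print(q,find(p,q))
p=optics.get_image("scene")
for q in ["case","flap_edge","lid_edge"]: print(q,find(p,q))
s=arm.read_state();print(s["eef_pos"],s["wrist_force"])
H=np.array([-.121,.056])
for r,d in [(.112,.004)]:
  for th in np.radians(np.arange(90,-1,-7.5)):
    P=H+r*np.array([np.cos(th),np.sin(th)])+d*np.array([-np.sin(th),np.cos(th)])
    print(np.round(np.degrees(th)),np.round((P+[-.011,.019])*1000))
E
```

```text
case [([0.585, -0.04, -0.001], 0.58)]
flap_edge [([0.583, -0.126, 0.193], 0.71)]
bearing [([0.58, -0.196, 0.0], 0.78)]
lid_edge []
case [([0.592, -0.035, 0.001], 0.96)]
flap_edge [([0.586, -0.124, 0.195], 0.87)]
lid_edge []
[ 0.58964902 -0.16817137  0.35626364] [-0.03358854 -0.09464481 -0.77322686]
90.0 [-136.  187.]
82.0 [-121.  187.]
75.0 [-107.  184.]
68.0 [-93. 180.]
60.0 [-79. 174.]
53.0 [-67. 166.]
45.0 [-56. 157.]
38.0 [-46. 146.]
30.0 [-37. 134.]
22.0 [-30. 122.]
15.0 [-25. 108.]
7.0 [-21.  94.]
0.0 [-20.  79.]
```

Both views put the panel's edge at y −0.124, z 0.194. The wrist image wasn't needed. I'll go down beside the panel's outer face.

Emit:
play_rows:
  steps:
    - [[0,0,40],0,0]
    - [[0,0,80],0,0]
    - [[0,0,120],0,0]
    - [[0,0,150],0,0]
    - [[0,0,169],0,0]

```text
t: 4.25
eef_pos: [0.5877, -0.1676, 0.1823]
tcp_rot: [[-0.005, 1.0, -0.005], [1.0, 0.005, 0.003], [0.003, -0.005, -1.0]]
wrist_force: [0.2, 0.6, 0.1]
gripper_width: -0.0001
grasp_force: 0.0
```

Emit:
play_rows:
  steps:
    - [[6,0,0],0,0]
    - [[12,0,0],0,0]
    - [[18,0,0],0,0]
    - [[24,0,0],0,0]
    - [[30,0,0],0,0]

```text
t: 4.67
eef_pos: [0.5907, -0.1389, 0.1888]
tcp_rot: [[-0.005, 1.0, 0.004], [1.0, 0.005, -0.002], [-0.002, 0.004, -1.0]]
wrist_force: [-0.1, 1.1, 0.3]
gripper_width: 0.0001
grasp_force: 0.0
```

Emit:
play_rows:
  steps:
    - [[8,0,0],0,0]
    - [[16,0,0],0,0]
    - [[25,0,1],0,0]
    - [[34,0,4],0,0]
    - [[43,0,7],0,0]

```text
t: 5.08
eef_pos: [0.5897, -0.0956, 0.1796]
tcp_rot: [[-0.005, 1.0, 0.001], [1.0, 0.005, -0.0], [-0.0, 0.001, -1.0]]
wrist_force: [1.0, -0.6, 1.5]
gripper_width: 0.0
grasp_force: 1.1
```

Emit:
play_rows:
  steps:
    - [[8,0,3],0,0]
    - [[15,0,6],0,0]
    - [[21,0,10],0,0]
    - [[27,0,14],0,0]
    - [[33,0,19],0,0]

```text
t: 5.5
eef_pos: [0.5891, -0.0626, 0.1598]
tcp_rot: [[-0.005, 1.0, -0.0], [1.0, 0.005, 0.0], [0.0, -0.0, -1.0]]
wrist_force: [0.8, 0.3, 1.7]
gripper_width: -0.0003
grasp_force: 0.8
```

```bash
python3 - <<'E'
from h import *
for c in ["scene","top"]:
    p=optics.get_image(c);cv2.imwrite(f"pics/{c}2.png",p["pixels"])
    for q in ["case","flap_edge","lid_edge"]: print(q,find(p,q))
s=arm.read_state();print(s["eef_pos"],s["wrist_force"])
E
```

```text
case [([0.589, -0.035, 0.002], 0.91)]
flap_edge [([0.58, -0.2, 0.007], 0.75)]
lid_edge [([0.589, 0.131, 0.269], 0.7)]
case [([0.588, -0.035, -0.001], 0.76)]
flap_edge [([0.585, -0.031, 0.161], 0.8)]
lid_edge [([0.593, 0.128, 0.272], 0.77)]
[ 0.58914498 -0.06360453  0.16029423] [-0.51810862 -0.06276031 -0.04766231]
```

View pics/scene2.png

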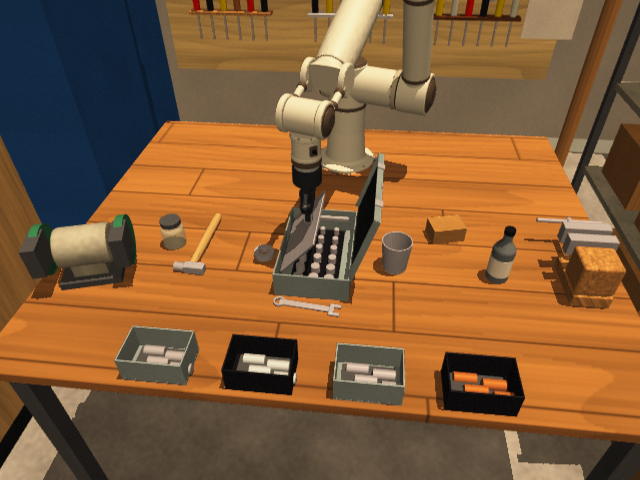

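The panel is following (px 310, 225, about 50°). I'll carry on along its arc.

Emit:
play_rows:
  steps:
    - [[6,0,5],0,0]
    - [[12,0,11],0,0]
    - [[17,0,17],0,0]
    - [[22,0,24],0,0]
    - [[27,0,32],0,0]

```text
t: 6.32
eef_pos: [0.5893, -0.0356, 0.1278]
tcp_rot: [[-0.005, 1.0, 0.001], [1.0, 0.005, 0.0], [0.0, 0.001, -1.0]]
wrist_force: [0.8, -0.7, 1.3]
gripper_width: -0.0002
grasp_force: 0.6
```

Emit:
play_rows:
  steps:
    - [[4,0,7],0,0]
    - [[6,0,13],0,0]
    - [[8,0,19],0,0]
    - [[10,0,25],0,0]
    - [[12,0,31],0,0]

```text
t: 6.73
eef_pos: [0.5887, -0.0243, 0.0965]
tcp_rot: [[-0.005, 1.0, -0.001], [1.0, 0.005, -0.0], [-0.0, -0.001, -1.0]]
wrist_force: [0.1, -0.7, 0.7]
gripper_width: 0.0004
grasp_force: 0.5
```

Emit:
play_rows:
  steps:
    - [[1,0,5],0,0]
    - [[2,0,10],0,0]
    - [[3,0,14],0,0]
    - [[3,0,17],0,0]
    - [[3,0,19],0,0]

```text
t: 7.15
eef_pos: [0.5891, -0.0212, 0.0789]
tcp_rot: [[-0.005, 1.0, -0.001], [1.0, 0.005, 0.0], [0.0, -0.001, -1.0]]
wrist_force: [-7.0, 1.7, 17.3]
gripper_width: 0.0002
grasp_force: 8.5
```

Emit:
play_rows:
  steps:
    - [[0,0,1],0,0]
    - [[0,0,2],0,0]
    - [[0,0,3],0,0]
    - [[0,0,4],0,0]
    - [[0,0,4],0,0]

```text
t: 7.57
eef_pos: [0.5892, -0.0212, 0.0787]
tcp_rot: [[-0.005, 1.0, -0.001], [1.0, 0.005, 0.0], [0.0, -0.001, -1.0]]
wrist_force: [-14.7, 3.1, 29.7]
gripper_width: 0.0001
grasp_force: 14.9
```

```bash
python3 - <<'E'
from h import *
for c in ["scene","top"]:
    p=optics.get_image(c);cv2.imwrite(f"pics/{c}3.png",p["pixels"])
    for q in ["case","flap_edge","lid_edge"]: print(q,find(p,q))
for i in range(3):
    optics.get_image("top");s=arm.read_state();print(s["eef_pos"],s["wrist_force"])
E
```

```text
case [([0.589, -0.038, -0.001], 0.89)]
flap_edge [([0.591, 0.016, 0.059], 0.8)]
lid_edge [([0.592, 0.128, 0.269], 0.76)]
case [([0.587, -0.039, -0.0], 0.89)]
flap_edge [([0.585, 0.019, 0.056], 0.57)]
lid_edge [([0.594, 0.129, 0.27], 0.74)]
[ 0.58924441 -0.02119771  0.07865826] [-14.244674     3.00100474  29.30747165]
[ 0.58923422 -0.02118619  0.07867837] [-15.31112602   2.30666237  29.74176066]
[ 0.58926209 -0.02120466  0.07869152] [-14.83611358   2.81568343  29.61247787]
```

The panel lies flat: its stop shows at tip height 60 mm, and both views put the edge at z 0.057. I'll rise straight up and go over to the lid's outer side.

Emit:
play_rows:
  steps:
    - [[0,0,-6],0,0]
    - [[0,0,-35],0,0]
    - [[0,0,-75],0,0]
    - [[0,0,-115],0,0]
    - [[0,0,-155],0,0]

```text
t: 8.53
eef_pos: [0.5886, -0.0212, 0.2307]
tcp_rot: [[-0.004, 1.0, -0.001], [1.0, 0.004, 0.0], [0.0, -0.001, -1.0]]
wrist_force: [1.6, -1.2, 0.3]
gripper_width: -0.0001
grasp_force: 0.0
```

Emit:
play_rows:
  steps:
    - [[0,0,-40],0,0]
    - [[0,0,-80],0,0]
    - [[0,0,-115],0,0]
    - [[5,0,-135],0,0]
    - [[35,0,-140],0,0]

```text
t: 8.95
eef_pos: [0.5907, 0.0104, 0.375]
tcp_rot: [[0.0, 1.0, 0.009], [1.0, -0.0, -0.004], [-0.004, 0.009, -1.0]]
wrist_force: [0.5, 0.8, -0.0]
gripper_width: 0.0004
grasp_force: 0.0
```

Emit:
play_rows:
  steps:
    - [[40,0,0],0,0]
    - [[80,0,0],0,0]
    - [[120,0,0],0,0]
    - [[155,0,0],0,0]
    - [[172,0,0],0,0]

```text
t: 9.37
eef_pos: [0.5873, 0.1898, 0.3691]
tcp_rot: [[-0.008, 1.0, -0.0], [1.0, 0.008, 0.002], [0.002, -0.0, -1.0]]
wrist_force: [0.1, 0.6, 0.4]
gripper_width: 0.0002
grasp_force: 0.0
```

```bash
python3 - <<'E'
from h import *
for c in ["scene","top"]:
    p=optics.get_image(c);cv2.imwrite(f"pics/{c}4.png",p["pixels"])
    for q in ["case","flap_edge","lid_edge"]: print(q,find(p,q))
s=arm.read_state();print(s["eef_pos"],s["wrist_force"])
H=np.array([.064,.075])
for r,d in [(.185,.005)]:
  for th in np.radians(np.arange(90,-1,-7.5)):
    P=H+r*np.array([-np.cos(th),np.sin(th)])+d*np.array([np.sin(th),np.cos(th)])
    print(np.round(np.degrees(th)),np.round((P+[.011,.019])*1000))
E
```

```text
case [([0.589, -0.036, -0.001], 0.85)]
flap_edge [([0.591, 0.019, 0.062], 0.95)]
lid_edge [([0.588, 0.132, 0.271], 0.98)]
case [([0.587, -0.038, 0.001], 0.58)]
flap_edge [([0.59, 0.021, 0.054], 0.9)]
lid_edge [([0.593, 0.13, 0.268], 0.89)]
[0.5883197  0.18429502 0.36930287] [ 0.95519959 -1.43739189 -1.33495264]
90.0 [ 80. 279.]
82.0 [ 56. 278.]
75.0 [ 32. 274.]
68.0 [  9. 267.]
60.0 [-13. 257.]
53.0 [-34. 244.]
45.0 [-52. 228.]
38.0 [-69. 211.]
30.0 [-83. 191.]
22.0 [-94. 169.]
15.0 [-102.  147.]
7.0 [-108.  123.]
0.0 [-110.   99.]
```

Emit:
play_rows:
  steps:
    - [[0,0,35],0,0]
    - [[0,0,70],0,0]
    - [[0,0,95],0,0]
    - [[-8,0,104],0,0]
    - [[-20,0,104],0,0]

```text
t: 10.18
eef_pos: [0.5866, 0.1647, 0.2623]
tcp_rot: [[-0.005, 1.0, -0.006], [1.0, 0.005, -0.0], [-0.0, -0.006, -1.0]]
wrist_force: [0.1, 0.1, -0.2]
gripper_width: -0.0003
grasp_force: 0.0
```

Emit:
play_rows:
  steps:
    - [[-10,0,0],0,0]
    - [[-17,0,0],0,0]
    - [[-24,0,0],0,0]
    - [[-32,0,-1],0,0]
    - [[-40,0,-2],0,0]

```text
t: 10.6
eef_pos: [0.5894, 0.1262, 0.2703]
tcp_rot: [[-0.005, 1.0, 0.005], [1.0, 0.005, 0.003], [0.003, 0.005, -1.0]]
wrist_force: [-0.6, 5.1, 4.4]
gripper_width: 0.0001
grasp_force: 2.8
```

Emit:
play_rows:
  steps:
    - [[-9,0,-1],0,0]
    - [[-18,0,-2],0,0]
    - [[-27,0,-4],0,0]
    - [[-36,0,-5],0,0]
    - [[-46,0,-6],0,0]

```text
t: 11.02
eef_pos: [0.5889, 0.0792, 0.2745]
tcp_rot: [[-0.005, 1.0, 0.002], [1.0, 0.005, 0.001], [0.001, 0.002, -1.0]]
wrist_force: [0.1, 4.6, 2.8]
gripper_width: 0.0002
grasp_force: 2.0
```

Emit:
play_rows:
  steps:
    - [[-10,0,-2],0,0]
    - [[-20,0,-3],0,0]
    - [[-30,0,-2],0,0]
    - [[-40,0,0],0,0]
    - [[-50,0,2],0,0]

```text
t: 11.43
eef_pos: [0.5881, 0.0285, 0.2708]
tcp_rot: [[-0.004, 1.0, -0.002], [1.0, 0.004, -0.0], [-0.0, -0.002, -1.0]]
wrist_force: [-1.9, 3.6, -1.8]
gripper_width: -0.0002
grasp_force: 1.8
```

Emit:
play_rows:
  steps:
    - [[-10,0,2],0,0]
    - [[-20,0,6],0,0]
    - [[-30,0,10],0,0]
    - [[-40,0,14],0,0]
    - [[-49,0,19],0,0]

```text
t: 11.85
eef_pos: [0.589, -0.0206, 0.2519]
tcp_rot: [[-0.004, 1.0, 0.0], [1.0, 0.004, -0.0], [-0.0, 0.0, -1.0]]
wrist_force: [-1.8, 3.2, 1.5]
gripper_width: -0.0
grasp_force: 1.4
```

```bash
python3 - <<'E'
from h import *
for c in ["scene","top"]:
    p=optics.get_image(c);cv2.imwrite(f"pics/{c}5.png",p["pixels"])
    for q in ["lid_edge"]: print(q,find(p,q))
s=arm.read_state();print(s["eef_pos"],s["wrist_force"])
E
```

```text
lid_edge [([0.589, -0.037, 0.254], 0.69)]
lid_edge [([0.591, -0.045, 0.252], 0.77)]
[ 0.58934794 -0.02024498  0.25235038] [0.16294043 0.6493611  0.40543743]
```

View pics/scene5.png

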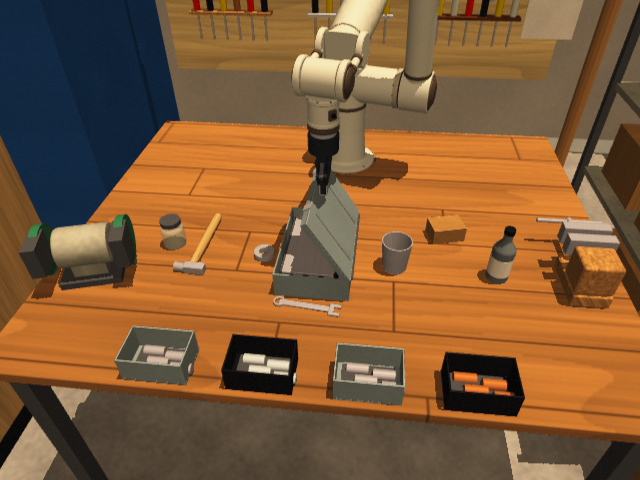

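The lid is following too (its edge at px 325, 190, about 58°), and the panel stays flat.

Emit:
play_rows:
  steps:
    - [[-8,0,5],0,0]
    - [[-16,0,11],0,0]
    - [[-24,0,18],0,0]
    - [[-32,0,25],0,0]
    - [[-39,0,32],0,0]

```text
t: 12.47
eef_pos: [0.5894, -0.0596, 0.2198]
tcp_rot: [[-0.004, 1.0, 0.001], [1.0, 0.004, -0.001], [-0.001, 0.001, -1.0]]
wrist_force: [0.4, 0.1, 3.0]
gripper_width: 0.0
grasp_force: 1.3
```

Emit:
play_rows:
  steps:
    - [[-7,0,7],0,0]
    - [[-13,0,14],0,0]
    - [[-19,0,22],0,0]
    - [[-24,0,30],0,0]
    - [[-28,0,38],0,0]

```text
t: 12.88
eef_pos: [0.5891, -0.0872, 0.1814]
tcp_rot: [[-0.004, 1.0, -0.001], [1.0, 0.004, -0.001], [-0.001, -0.001, -1.0]]
wrist_force: [0.1, -0.9, 2.2]
gripper_width: -0.0005
grasp_force: 1.1
```

Emit:
play_rows:
  steps:
    - [[-4,0,8],0,0]
    - [[-7,0,15],0,0]
    - [[-10,0,22],0,0]
    - [[-13,0,29],0,0]
    - [[-15,0,36],0,0]

```text
t: 13.3
eef_pos: [0.5891, -0.1015, 0.1454]
tcp_rot: [[-0.005, 1.0, -0.001], [1.0, 0.005, 0.0], [0.0, -0.001, -1.0]]
wrist_force: [-1.1, -0.6, 2.5]
gripper_width: 0.0003
grasp_force: 1.0
```

Emit:
play_rows:
  steps:
    - [[-2,0,7],0,0]
    - [[-4,0,14],0,0]
    - [[-5,0,20],0,0]
    - [[-6,0,26],0,0]
    - [[-7,0,31],0,0]

```text
t: 13.72
eef_pos: [0.5892, -0.1081, 0.1145]
tcp_rot: [[-0.005, 1.0, -0.0], [1.0, 0.005, 0.001], [0.001, -0.0, -1.0]]
wrist_force: [-0.4, 0.5, 1.3]
gripper_width: -0.0002
grasp_force: 0.9
```

Emit:
play_rows:
  steps:
    - [[0,0,4],0,0]
    - [[-1,0,8],0,0]
    - [[-1,0,11],0,0]
    - [[-1,0,14],0,0]
    - [[-1,0,16],0,0]

```text
t: 14.13
eef_pos: [0.5895, -0.1096, 0.0992]
tcp_rot: [[-0.005, 1.0, 0.0], [1.0, 0.005, -0.001], [-0.001, 0.0, -1.0]]
wrist_force: [-0.8, -0.5, 1.5]
gripper_width: 0.0003
grasp_force: 0.9
```

Emit:
play_rows:
  steps:
    - [[0,0,1],0,0]
    - [[0,0,2],0,0]
    - [[0,0,3],0,0]
    - [[0,0,4],0,0]
    - [[0,0,4],0,0]

```text
t: 14.55
eef_pos: [0.5898, -0.1096, 0.0988]
tcp_rot: [[-0.005, 1.0, -0.0], [1.0, 0.005, -0.001], [-0.001, -0.0, -1.0]]
wrist_force: [-10.4, 4.3, 21.9]
gripper_width: -0.0002
grasp_force: 10.9
```

The lid is against its stop: tip height 80 mm with a firm reaction. I'll release upward and check.

Emit:
play_rows:
  steps:
    - [[0,0,-5],0,0]
    - [[0,0,-30],0,0]
    - [[0,0,-70],0,0]
    - [[0,0,-110],0,0]
    - [[0,0,-150],0,0]

```text
t: 14.97
eef_pos: [0.5891, -0.1092, 0.2465]
tcp_rot: [[-0.005, 1.0, -0.0], [1.0, 0.005, 0.0], [0.0, -0.0, -1.0]]
wrist_force: [1.5, 0.7, 0.6]
gripper_width: 0.0
grasp_force: 0.0
```

Emit:
play_rows:
  steps:
    - [[0,0,-30],0,0]
    - [[0,0,-60],0,0]
    - [[0,0,-70],0,0]
    - [[0,0,-70],0,0]
    - [[0,0,-70],0,0]

```text
t: 15.38
eef_pos: [0.5893, -0.1093, 0.3143]
tcp_rot: [[-0.005, 1.0, -0.001], [1.0, 0.005, 0.0], [0.0, -0.001, -1.0]]
wrist_force: [-0.5, -0.3, -0.6]
gripper_width: -0.0
grasp_force: 0.0
```

```bash
python3 - <<'E'
from h import *
for c in ["scene","top"]:
    p=optics.get_image(c);cv2.imwrite(f"pics/{c}6.png",p["pixels"])
    for q in ["lid_edge","tin","bearing","wrench"]: print(q,find(p,q))
s=arm.read_state();print(s["t"],s["eef_pos"],s["wrist_force"])
E
```

```text
lid_edge [([0.586, -0.141, 0.081], 0.74)]
tin [([0.595, 0.184, 0.001], 0.82)]
bearing [([0.583, -0.195, 0.004], 0.68)]
wrench [([0.77, -0.047, 0.0], 0.77)]
lid_edge [([0.585, -0.142, 0.08], 0.71)]
tin [([0.592, 0.183, -0.003], 0.81)]
bearing [([0.581, -0.196, -0.001], 0.8)]
wrench [([0.771, -0.048, 0.002], 0.87)]
15.8833 [ 0.58933271 -0.10930733  0.3149144 ] [-0.50629411 -0.76871632 -0.877472  ]
```

View pics/scene6.png

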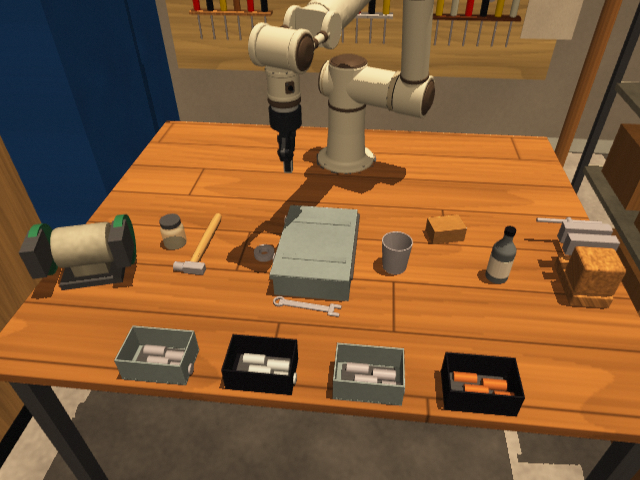

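The case is shut: the lid lies flat (px 275–358, 208–297), with its edge at z 0.080. The tin, bearing and wrench measure where they started, and the rest look unmoved.

```bash
python3 -c "
from station import arm
print(arm.hand_in())"
```

```text
the job is handed in; nothing more can be done
None
```

I pushed the steel panel down flat first, then pushed the lid fully shut on top of it, and handed the job in after about 16 s with the arm clear and nothing around the case disturbed.

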